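# Charge the pressure cell for three seconds

### The arm

A 6-joint arm with a two-finger parallel gripper is mounted at the origin on the work surface. World frame = base frame: x ahead of the robot, y to its left, z up, the work surface at z = 0. Lengths are in m, angles in rad, forces in N, time in s.
With the tool pointing down it reaches from about 0.35 to 0.8 m from the base axis. Payload 7.3 kg.
Tool frame: the origin (TCP) lies on the centre line of the jaws, within the pads' length; the fingertips stand 25 mm ahead of it and the grasp point (between the pads) lies 6 mm ahead of it; y points along the fingers, z is the direction in which the jaws open and shut, and the axes are right-handed (so a half turn about y gives the same grasp; the last joint's range is limited). The gripper opens to 85 mm and grips with 20 to 120 N. Pads are 22 mm wide; open, the fingers measure 114 mm over their backs; the gripper's body (76 mm by 85 mm) begins 54 mm behind the grasp point. The pads swing forward as they close: fully open they stand 13 mm farther back than shut.
Start: joints at [1.175, 0.342, 1.524, -0, 1.275, -0.146], TCP at [0.13, 0.509, 0.256] pointing down, gripper open.
Joint ranges: [-2.53, 2.53], [-0.77, 2.02], [0.04, 2.7], [-1, 4.14], [0.28, 2.66], [-3.11, 3.11]. Speed limits (rad/s): [2.57, 2.57, 3.14, 3.14, 3.14, 3.14].

### API

Orientations are given as a unit quaternion [x, y, z, w].
In Python, from rig import get_state, vision, ticket gives the robot as it stands.
- The arm moves only by the shell command python3 -m handwheel 'ROWS' [FORCE]. ROWS is JSON, a list of rows, each an object with "delta_pos": the shift along the tool's x, y, z in m, a list of three; "spin": the turn about the tool's y in degrees; "hand": the closure, from -1 (fully open) to 1 (shut). In form: [{"delta_pos": [x, y, z], "spin": spin, "hand": hand}, ...]. A call has 1 to 10 rows; each row is the pose to reach, as a shift and turn from the pose measured when the call began, along the tool's axes at that moment; what a row does not reach only later rows make up. A row lasts 1/10 s, in which the tool goes at most 50 mm and 8.59 degrees, less where a joint would pass 70% of its speed; a pose out of reach is approached as far as the arm can. A call with a gripper value outside its range is refused whole. The fingers move at their own pace and stop on an object; FORCE is the grip in N (left out, the last holds). Time passes only in rows, so rows that repeat a pose let the fingers close. It gives the time, the measured TCP pose, the force and the opening at its end, in the units of the state.
- get_state(): the state, without advancing time (a new reading comes with each control period).
- vision.camera(name): name is "side" or "top"; returns the picture (400x640x3 uint8, blue, green, red); there is no depth.
- vision.get_calibration(name): a dict with "mtx" (3x3 intrinsics, pixels), "k1" (the pictures are not rectified: a ray, as slopes to the right and down, at radius r is drawn at 1 + k1 r^2 times it, then the intrinsics apply), "R" (3x3) and "t" (3): a world point X has camera coordinates R X + t. Camera axes: x right, y down, z forward; pixel columns grow to the right and rows downward; lengths in m; the calibration is good to about 2 mm. A picture is of the moment at which its call begins. get_calibration takes no time and is no camera call.
- ticket.finish_job(): hands the job in, once; it reports no verdict.
The state is a dict: "clock": time; "joint_pos": joint angles; "dq": joint speeds; "joint_efforts": joint torques, N m; "tcp_pos": TCP position; "tcp_rot": TCP orientation; "contact_force": force on the tool from outside, world axes, zero at the start; "ft_torque": the same for the moment, N m; "gripper_width": opening from 0.0 (shut) to 1.0 (fully open).
Only numpy, scipy, OpenCV 4.12 (cv2) and the standard library are available. Lean on these libraries where they do the work, as an engineer would, in place of code of your own. Each camera call takes 0.05 s, during which the arm holds its last target. There are 200 camera calls.

### The job

Push the blue-banded steel cell along the bench into the charging station's bay until it is home against the rubber stop, then swing the yellow gate fully shut behind it. Then press the pad of the green spring-return fill bar, hold it fully down for three seconds in one go and let it up, so that its orange timing bead ends beside the white zone, never in the red. Keep the cell upright on the bench, do not press the bar before the cell is home and the gate shut, and leave everything else where it is.

Things in the scene. Friction and masses are not known exactly. Their poses are not given: they have to be found in the camera images.
- cell: the pressure cell: a squat steel canister with a blue band, blue lid disc and brass stub; 84 mm diameter (42 mm radius), 70 mm high, about 0.7 kg, too wide for most grippers; stands loose on the bench. Origin at the centre of its underside.
- station: the fixed gas charging station; origin and axes as home. White cabinet, x -90 to +110 mm, y -52 to -232 mm, 100 mm high, carrying the green press bar and, beside it, a small dial and knob (up to 116 mm high). Two aluminium guide rails 30 mm high: inner faces at x +-48 mm from y -50 to +10 mm, then flaring out to about x +-65 mm at y +45 mm.
- home (a point): point on the bench, in the bay, where the centre of the cell's underside is when the cell is home. Axes are the station's: the cell goes in along -y; z up. The rubber end stop's face is at y -42 mm, 50 mm high. The bay is open above and at +y; its mouth is at y +62 mm, and the bench beyond is clear up to the cell, which begins within 50 mm of the bay's centre line.
- gate (a joint): angle of the bay's gate in rad: 0 shut across the mouth of the bay (a hard stop), positive open; begins about 1.6 to 1.9, where it stands out from the station towards +y on the bay's -x side. It turns about a vertical axis, swings freely with slight friction (about 0.04 N m) and stays where it is left; it does not latch.
- gate_hinge (a point): the gate's hinge axis at bench level, at x -75, y +62 mm in the station's axes; the axes turn with the gate: its x runs along the gate from hinge to tip, its y points out of the gate's outer face (the face to push on to shut it). The post is 18 mm in diameter and 62 mm high.
- gate_tip (a point): middle of the gate's free end, 128 mm from the hinge axis, 35 mm above the bench. The gate is a yellow frame with a clear pane, 8 mm thick, from 8 to 55 mm above the bench. Shut, it clears a cell that is home by 16 mm.
- fill_bar (a joint): angle of the green spring-return press bar on the cabinet, in rad: 0 up (level), 0.15 fully down (hard stop). Hinged about a level axis at its end away from the bay; the end nearer the bay goes down by about 16 mm. Takes about 1 to 2 N to start and 5 to 6 N fully down at the pad; springs back when released.
- fill_pad (a point): centre of the black pad (34 x 34 mm) on top of the press bar's free end, the place to press: about 141 mm above the bench when up, 109 mm from the bar's hinge axis. The bar is 60 mm wide, 135 mm long; its free end (42 mm) is one flush block. The cabinet's top is 41 mm below the bar's top.
- bead (a joint): travel, in m, of the orange timing bead in the clear-topped slot of the press bar: 0 at the start, at the hinge end. It creeps towards the pad at about 13 mm/s while the bar is fully down (slower when partly down) and stays put when the bar is up. White zone beside the slot 0.026 to 0.054 m, red zone above it.
- steel_ring: plain steel ring, 96 mm outside, 32 mm high, lying flat beyond the far side of the station's bay; a bystander, not part of the job. Origin at its underside (centre).
- tall_cell: tall plain steel cylinder, 66 mm diameter, 120 mm high; a bystander, not part of the job. Origin at its underside (centre).
- carton: closed white box with a blue band, 110 x 170 x 36 mm; a bystander, not part of the job. Origin at its underside (centre).
- reagent: amber bottle with red cap, 68 mm diameter, 150 mm high; a bystander, not part of the job. Origin at its underside (centre).
- spanner: steel spanner lying flat, about 170 mm long; a bystander, not part of the job. Origin at its underside.
- jar: white jar, 72 mm diameter, 80 mm high; a bystander, not part of the job. Origin at its underside (centre).
Things that resemble listed ones, but are neither listed nor needed, are in the scene too. Leave any pink or turquoise look-alike of the cell alone.

How it is judged:
By the outcome, as a careful person would: the job done as asked, in the order asked, and still so for the second after the job is handed in, with the robot touching nothing.
It also fails if it takes over 72 s, if anything falls off the work surface, if the arm or the gripper's body presses on something with over 40 N, if the wrist force passes 120 N, or if a joint passes its speed limit or range.

## Working session

There is one attempt and no reset: what is moved stays moved. The work goes in short steps, Python scripts to look and compute and a shell command to move; the robot and the scene stay as the last step left them, time stands still between calls to the robot, and variables do not carry over. Pictures are saved under pics/ and viewed, about 8 in all and at most 12, crops included, and the job is handed in when it is done.

```bash
mkdir -p pics; ls
python3 - <<'E'
from rig import get_state, vision
import cv2
for n in("side","top"):
    cv2.imwrite(f"pics/{n}0.png",vision.camera(n)); print(vision.get_calibration(n))
s=get_state();print(s)
E
```

```text
pics
{'mtx': array([[390.87331611,   0.        , 318.82739678],
       [  0.        , 390.87331611, 201.08059688],
       [  0.        ,   0.        ,   1.        ]]), 'k1': -0.09612585226329837, 'R': array([[ 0.96237842, -0.27168836,  0.00363495],
       [-0.17736655, -0.63829239, -0.74908206],
       [ 0.20583703,  0.72025569, -0.66246725]]), 't': array([-0.55067792,  0.149145  ,  1.3624131 ])}
{'mtx': array([[441.2821228 ,   0.        , 317.39255999],
       [  0.        , 441.2821228 , 192.81436011],
       [  0.        ,   0.        ,   1.        ]]), 'k1': -0.08199658710580036, 'R': array([[-0.00815298, -0.99991269, -0.01039955],
       [-0.99418091,  0.0092225 , -0.10732784],
       [ 0.10741438,  0.00946399, -0.99416929]]), 't': array([-0.03054742,  0.55780613,  1.61659893])}
{'clock': 0.1, 'joint_pos': array([ 1.17501496e+00,  3.42647819e-01,  1.52487476e+00, -1.04735756e-05,
        1.27543518e+00, -1.45989553e-01]), 'dq': array([-9.08775496e-05, -3.00977111e-03, -1.44549794e-03, -1.09006948e-03,
        8.28269940e-04, -3.29621223e-04]), 'joint_efforts': array([ 1.57828203e-03, -4.34460211e+01, -2.46488070e+01, -1.71060306e-04,
        4.85244702e-03, -7.74925127e-06]), 'tcp_pos': array([0.12963511, 0.50842017, 0.25571447]), 'tcp_rot': array([ 0.70206483, -0.08820996,  0.08795849, -0.70113286]), 'contact_force': array([-0.13155977,  0.00106676,  0.23308288]), 'ft_torque': array([ 0.00019291,  0.04860378, -0.00604508]), 'gripper_width': 1.0020544984504576}
```

View pics/top0.png

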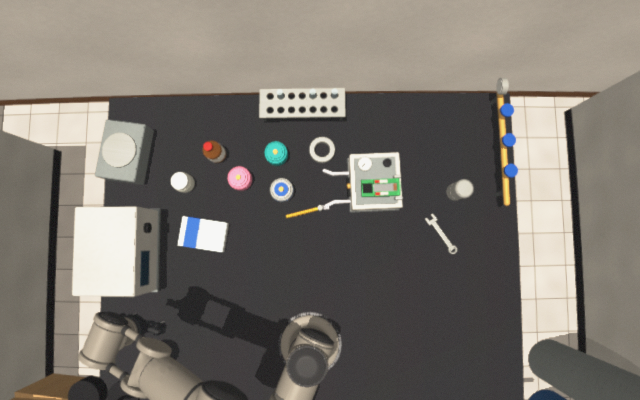

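View pics/side0.png

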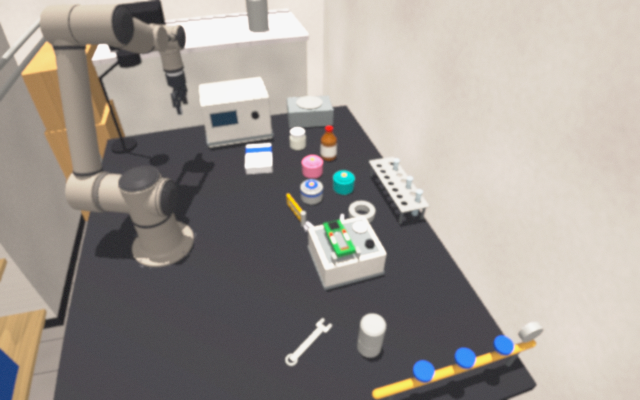

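The top view shows the cell at about (281,189), the station's cabinet at (375,182), the gate at (287,215)-(327,207) and the pink and turquoise look-alikes nearby. The side view has the cell at (312,190) and the pad at about (334,228). I'll enlarge both.

Run:
```python
import cv2
t=cv2.imread("pics/top0.png")[130:230,260:420];cv2.imwrite("pics/topc.png",cv2.resize(t,None,fx=5,fy=5,interpolation=cv2.INTER_CUBIC))
t=cv2.imread("pics/side0.png")[170:290,280:400];cv2.imwrite("pics/sidec.png",cv2.resize(t,None,fx=5,fy=5,interpolation=cv2.INTER_CUBIC))
```

```text
(no output)
```

View pics/topc.png

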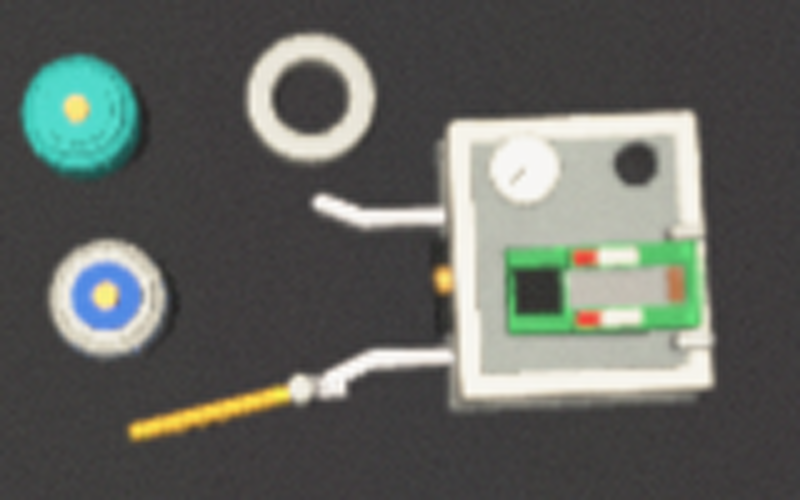

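View pics/sidec.png

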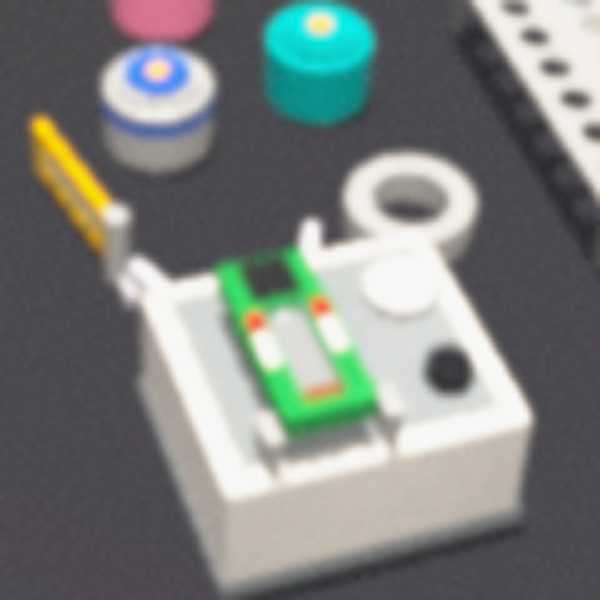

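Top crop: stub at (105,296), pad centre (538,291), post top (300,388), gate tip (135,432), cabinet top corners (450,122), (693,112), (713,387), (462,398). Side crop: stub (158,70), pad (268,277), post top (117,215), gate tip top (40,122), corners (140,290), (232,497), (530,415), (425,237). The bead is at the hinge end, and the gate stands open.

```bash
cat > h.py <<'E'
import numpy as np,cv2
from rig import get_state,vision
from scipy.optimize import least_squares
from scipy.spatial.transform import Rotation as Ro
C={n:vision.get_calibration(n) for n in("side","top")}
def proj(n,X):
    c=C[n];p=np.atleast_2d(X)@np.array(c["R"]).T+c["t"]
    s=p[:,:2]/p[:,2:];s=s*(1+c["k1"]*(s**2).sum(1,keepdims=True))
    return s*c["mtx"][0,0]+c["mtx"][:2,2]
def tri(a):
    f=lambda X:np.concatenate([(proj(n,X)[0]-p) for n,p in a.items()])
    r=least_squares(f,[.5,0,.05]);return r.x,np.sqrt(2*r.cost)
def onplane(n,p,z):
    return least_squares(lambda q:proj(n,[q[0],q[1],z])[0]-p,[.5,0]).x
tc=lambda u,v,k=5,o=(260,130):((np.array([u,v])+.5)/k-.5+o)
sc=lambda u,v,k=5,o=(280,170):((np.array([u,v])+.5)/k-.5+o)
def st():
    s=get_state();R=Ro.from_quat(s["tcp_rot"]).as_matrix()
    print(s["clock"],s["tcp_pos"].round(4),"x",R[:,0].round(3),"y",R[:,1].round(3),"z",R[:,2].round(3),"F",s["contact_force"].round(1),s["gripper_width"]);return s,R
E
python3 - <<'E'
from h import *
P={"stub":((105,296),(158,70)),"pad":((538,291),(268,277)),"post":((300,388),(117,215)),"tip":((135,432),(40,122))}
W={}
for k,(a,b) in P.items():
    W[k],e=tri({"top":tc(*a),"side":sc(*b)});print(k,W[k].round(4),e.round(2))
cs=[(110,-52),(110,-232),(-90,-232),(-90,-52)]
T=[tc(*p) for p in[(450,122),(693,112),(713,387),(462,398)]]
S=[sc(*p) for p in[(425,237),(530,415),(232,497),(140,290)]]
def f(q):
    c,s=np.cos(q[2]),np.sin(q[2]);r=[]
    L=[(x/1e3,y/1e3,.1) for x,y in cs]+[(-.075,.062,.062)]
    X=[(q[0]+c*x-s*y,q[1]+s*x+c*y,z) for x,y,z in L]
    return np.r_[(proj("top",X)-(T+[tc(300,388)])).ravel(),(proj("side",X)-(S+[sc(117,215)])).ravel()]
r=least_squares(f,[.5,0,0]);q=r.x;print("home",q.round(4),"res",r.fun.round(1))
c,s=np.cos(q[2]),np.sin(q[2]);A=np.array([[c,s],[-s,c]])
for k in W: print(k,"station",(A@(W[k][:2]-q[:2])).round(4))
d=W["tip"]-W["post"];print("gate ang",np.arctan2(d[1],d[0])-q[2])
print("cell by rim plane", onplane("top",tc(107,297),.07))
st()
E
```

```text
stub [0.5691 0.0983 0.0704] 0.01
pad [ 0.5603 -0.2095  0.1445] 0.31
post [ 0.5012 -0.0433  0.0626] 0.01
tip [0.4708 0.0775 0.0573] 0.14
home [ 0.5781 -0.1029  0.0339] res [-0.6 -0.   0.5 -0.1  0.   0.1 -0.2  0.1  0.   0.  -0.4 -1.7  1.   1.
 -0.8  0.2  0.3  0.3 -0.   0.1]
stub station [-0.0021  0.2014]
pad station [-0.0215 -0.1059]
post station [-0.0749  0.0622]
tip station [-0.1012  0.1839]
gate ang 1.7833717555500634
cell by rim plane [0.56840973 0.09686638]
0.1 [0.1296 0.5084 0.2557] x [ 0.969 -0.247 -0.   ] y [-0.001 -0.001 -1.   ] z [ 0.247  0.969 -0.001] F [-0.1  0.   0.2] 1.0020544984504576
```

The triangulated heights match the given sizes: stub 70 mm, post 63 mm, pad 144 mm, gate tip top 57 mm. The gate angle comes out at 1.78. I'll push with the fingers about 50 mm apart as a cradle behind the cell. First move is the transit at height, with the jaws turned along station x.

```bash
R='{"delta_pos":[0.507,0,-0.225],"spin":73.7,"hand":-0.18}'; python3 -m handwheel '[{"delta_pos":[0.05,0,-0.022],"spin":8,"hand":-0.18},{"delta_pos":[0.1,0,-0.044],"spin":16,"hand":-0.18},{"delta_pos":[0.15,0,-0.066],"spin":24,"hand":-0.18},{"delta_pos":[0.2,0,-0.088],"spin":32,"hand":-0.18},{"delta_pos":[0.25,0,-0.11],"spin":40,"hand":-0.18},{"delta_pos":[0.3,0,-0.132],"spin":48,"hand":-0.18},{"delta_pos":[0.35,0,-0.155],"spin":56,"hand":-0.18},{"delta_pos":[0.4,0,-0.177],"spin":64,"hand":-0.18},{"delta_pos":[0.45,0,-0.2],"spin":70,"hand":-0.18},{"delta_pos":[0.48,0,-0.213],"spin":73.7,"hand":-0.18}]'
python3 - <<'E'
from h import *
st()
for p in((239,178),(276,153)):print(onplane("top",p,.07))
E
```

```text
clock: 1.1
tcp_pos: [0.5235, 0.1973, 0.2556]
tcp_rot: [0.508, -0.492, 0.492, -0.507]
contact_force: [0.6, 0.2, 0.4]
gripper_width: 0.593
1.1 [0.5235 0.1973 0.2556] x [ 0.031 -1.     0.001] y [-0.001 -0.001 -1.   ] z [ 1.     0.031 -0.001] F [0.6 0.2 0.4] 0.5927327022996868
[0.61052759 0.25143841]
[0.70212936 0.11550984]
```

```bash
python3 -m handwheel '[{"delta_pos":[0.033,0,0.042],"spin":0,"hand":-0.18},{"delta_pos":[0.033,0.03,0.042],"spin":0,"hand":-0.18},{"delta_pos":[0.033,0.07,0.042],"spin":0,"hand":-0.18},{"delta_pos":[0.033,0.11,0.042],"spin":0,"hand":-0.18},{"delta_pos":[0.033,0.15,0.042],"spin":0,"hand":-0.18},{"delta_pos":[0.033,0.18,0.042],"spin":0,"hand":-0.18},{"delta_pos":[0.033,0.2,0.042],"spin":0,"hand":-0.18},{"delta_pos":[0.033,0.213,0.042],"spin":0,"hand":-0.18},{"delta_pos":[0.033,0.213,0.042],"spin":0,"hand":-0.18}]'
python3 - <<'E'
from h import *
st();cv2.imwrite("pics/top1.png",cv2.resize(vision.camera("top")[130:230,220:380],None,fx=5,fy=5,interpolation=cv2.INTER_CUBIC))
E
```

```text
clock: 2.0
tcp_pos: [0.5651, 0.1652, 0.0407]
tcp_rot: [0.509, -0.493, 0.492, -0.506]
contact_force: [-0.0, -0.1, -0.7]
gripper_width: 0.591
2.0 [0.5651 0.1652 0.0407] x [ 0.031 -1.     0.002] y [-0.005 -0.002 -1.   ] z [ 1.     0.031 -0.005] F [-0.  -0.1 -0.7] 0.5906693662825766
```

View pics/top1.png

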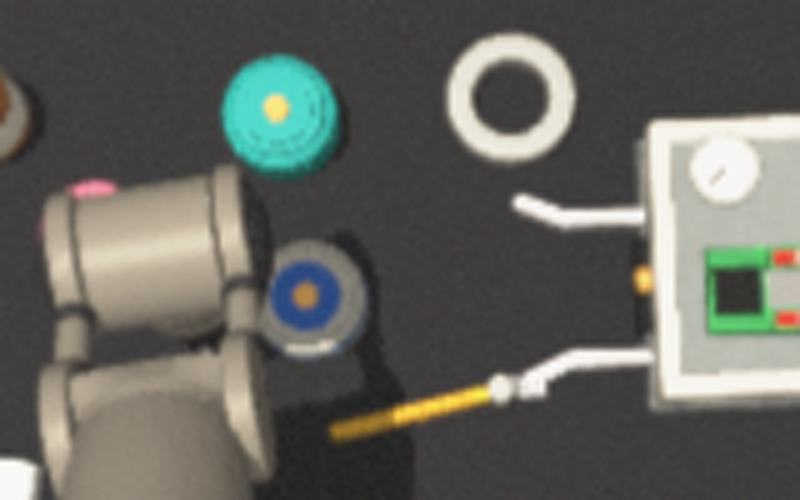

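The top view shows the gripper down behind the cell, which is still at (305,296) in the crop and unmoved. The pink cell is behind and clear. Pushing now.

```bash
python3 -m handwheel '[{"delta_pos":[0.01,0,0.001],"spin":0,"hand":-0.18},{"delta_pos":[0.02,0,0.001],"spin":0,"hand":-0.18},{"delta_pos":[0.03,0,0.001],"spin":0,"hand":-0.18},{"delta_pos":[0.04,0,0.002],"spin":0,"hand":-0.18},{"delta_pos":[0.052,0,0.002],"spin":0,"hand":-0.18},{"delta_pos":[0.064,0,0.002],"spin":0,"hand":-0.18},{"delta_pos":[0.076,0,0.002],"spin":0,"hand":-0.18},{"delta_pos":[0.088,0,0.003],"spin":0,"hand":-0.18},{"delta_pos":[0.1,0,0.003],"spin":0,"hand":-0.18},{"delta_pos":[0.11,0,0.003],"spin":0,"hand":-0.18}]'
python3 - <<'E'
from h import *
st();cv2.imwrite("pics/top2.png",cv2.resize(vision.camera("top")[130:230,260:420],None,fx=5,fy=5,interpolation=cv2.INTER_CUBIC))
E
```

```text
clock: 3.05
tcp_pos: [0.5728, 0.0552, 0.0435]
tcp_rot: [0.507, -0.493, 0.492, -0.507]
contact_force: [0.2, 7.1, 2.1]
gripper_width: 0.591
3.05 [0.5728 0.0552 0.0435] x [ 0.03 -1.   -0.  ] y [-0.001  0.    -1.   ] z [ 1.     0.03  -0.001] F [0.2 7.1 2.1] 0.5906341661687625
```

View pics/top2.png

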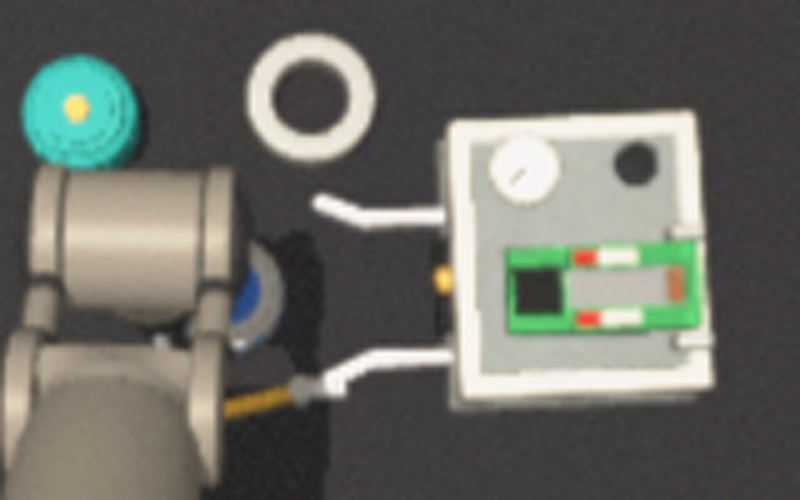

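The cell is moving with the fingers, 7 N of push, centred near row 292 in line with the bay. On into the bay.

```bash
python3 -m handwheel '[{"delta_pos":[0.01,0,0],"spin":0,"hand":-0.18},{"delta_pos":[0.022,0,0],"spin":0,"hand":-0.18},{"delta_pos":[0.034,0,0],"spin":0,"hand":-0.18},{"delta_pos":[0.046,0,0],"spin":0,"hand":-0.18},{"delta_pos":[0.058,0,0],"spin":0,"hand":-0.18},{"delta_pos":[0.07,0,0],"spin":0,"hand":-0.18},{"delta_pos":[0.08,0,0],"spin":0,"hand":-0.18},{"delta_pos":[0.088,0,0],"spin":0,"hand":-0.18},{"delta_pos":[0.094,0,0],"spin":0,"hand":-0.18},{"delta_pos":[0.1,0,0],"spin":0,"hand":-0.18}]'; python3 -m handwheel '[{"delta_pos":[0.003,0,0],"spin":0,"hand":-0.18},{"delta_pos":[0.006,0,0],"spin":0,"hand":-0.18}]'
```

```text
clock: 4.1
tcp_pos: [0.5757, -0.0467, 0.0435]
tcp_rot: [0.508, -0.493, 0.493, -0.507]
contact_force: [0.0, 5.9, -0.5]
gripper_width: 0.591
clock: 4.3
tcp_pos: [0.5758, -0.0528, 0.0435]
tcp_rot: [0.508, -0.493, 0.493, -0.507]
contact_force: [0.6, 6.0, 0.5]
gripper_width: 0.59
```

```bash
for i in 1 2; do python3 -m handwheel '[{"delta_pos":[0.0015,0,0],"spin":0,"hand":-0.18},{"delta_pos":[0.003,0,0],"spin":0,"hand":-0.18}]' | grep -E "tcp_pos|force"; done; python3 -m handwheel '[{"delta_pos":[0.0015,0,0],"spin":0,"hand":-0.18}]' | grep -E "tcp_pos|force"
```

```text
tcp_pos: [0.5758, -0.0557, 0.0435]
contact_force: [-0.7, 6.3, -0.5]
tcp_pos: [0.5758, -0.0585, 0.0434]
contact_force: [-0.1, 5.6, 0.4]
tcp_pos: [0.5758, -0.0589, 0.0435]
contact_force: [0.9, 13.3, 0.9]
```

```bash
python3 -m handwheel '[{"delta_pos":[0.0015,0,0],"spin":0,"hand":-0.18},{"delta_pos":[0.002,0,0],"spin":0,"hand":-0.18}]' | grep -E "tcp_pos|force"
```

```text
tcp_pos: [0.5757, -0.059, 0.0435]
contact_force: [0.5, 15.1, 1.9]
```

Resistance rose at TCP station y = 44 mm, against 45 mm expected, so the cell is at the stop. Next I back off, lift, close the hand and cross over to the outer side of the gate.

```bash
python3 -m handwheel '[{"delta_pos":[-0.01,0,0],"spin":0,"hand":-0.18},{"delta_pos":[-0.03,0,0],"spin":0,"hand":-0.18},{"delta_pos":[-0.06,-0.02,0],"spin":0,"hand":1},{"delta_pos":[-0.09,-0.06,0],"spin":0,"hand":1},{"delta_pos":[-0.1,-0.1,0],"spin":0,"hand":1},{"delta_pos":[-0.1,-0.1,-0.04],"spin":0,"hand":1},{"delta_pos":[-0.1,-0.1,-0.08],"spin":0,"hand":1},{"delta_pos":[-0.1,-0.1,-0.12],"spin":0,"hand":1},{"delta_pos":[-0.1,-0.1,-0.16],"spin":0,"hand":1},{"delta_pos":[-0.1,-0.1,-0.16],"spin":0,"hand":1}]'
python3 - <<'E'
from h import *
s,R=st()
for n,o in(("top",(260,130)),("side",(280,170))):
    im=vision.camera(n); cv2.imwrite(f"pics/{n}3.png",im)
a=cv2.imread("pics/top3.png")[130:230,260:400];b=cv2.imread("pics/side3.png")[165:265,270:390]
k=lambda q:cv2.resize(q,None,fx=4,fy=4,interpolation=cv2.INTER_CUBIC)[:400]
cv2.imwrite("pics/c3.png",np.hstack([k(a)[:,:400],k(b)[:,:400]]))
E
```

```text
clock: 6.0
tcp_pos: [0.4077, 0.0358, 0.1439]
tcp_rot: [0.508, -0.495, 0.49, -0.507]
contact_force: [0.4, -0.4, -0.6]
gripper_width: 0.001
6.0 [0.4077 0.0358 0.1439] x [ 0.03  -1.    -0.004] y [-0.007  0.004 -1.   ] z [ 1.     0.03  -0.007] F [ 0.4 -0.4 -0.6] 0.0007456199223290023
```

View pics/c3.png

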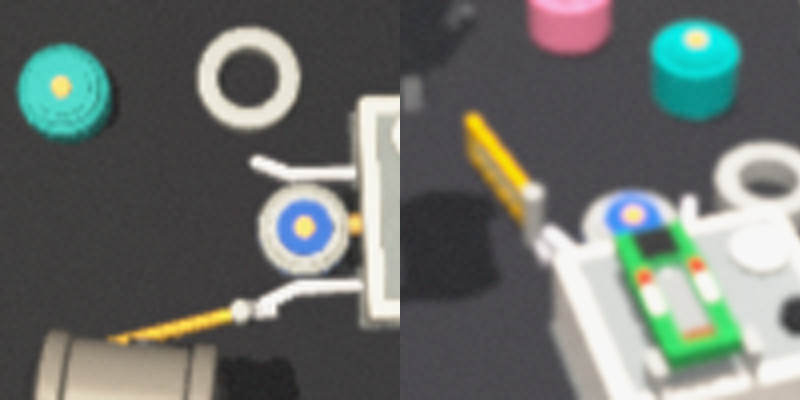

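The cell is in the bay, upright, with its stub at (304,227) in the top half and (633,213) in the side half. The gate is untouched. I'll check the stub against home and work out the gate waypoints.

Run:
```python
from h import *
W,e=tri({"top":tc(304,227,4),"side":sc(633-400,213,4,(270,165))})
q=np.array([.5781,-.1029]);a=.0339;A=np.array([[np.cos(a),np.sin(a)],[-np.sin(a),np.cos(a)]])
print("stub",W,e,"station",A@(W[:2]-q))
s,R=st()
for ph in(1.85,1.6,1.3,1.0,.7,.4,.2,0):
    u=np.array([np.cos(ph),np.sin(ph)]);n=np.array([-u[1],u[0]])
    d=.004+.016*abs(n[0])+.011*abs(n[1])+(.02 if ph>1.8 else 0)
    p=np.array([-.075,.062])+.095*u+d*n
    w=q+A.T@p; D=np.r_[w,.045]-s["tcp_pos"]; print(ph,p.round(3),w.round(3),"tool",(R.T@D).round(3))
```

```text
stub [ 0.57583411 -0.10234547  0.07198445] 0.03510626266093336 station [-0.00224579  0.00063101]
6.1 [0.4133 0.0354 0.1449] x [ 0.03  -1.    -0.003] y [ 0.     0.003 -1.   ] z [1.   0.03 0.  ] F [ 0.4  0.7 -0.5] 0.0025178389380091206
1.85 [-0.142  0.142] [0.431 0.034] tool [0.002 0.1   0.018]
1.6 [-0.098  0.156] [0.475 0.05 ] tool [-0.012  0.1    0.062]
1.3 [-0.071  0.16 ] [0.502 0.054] tool [-0.016  0.1    0.089]
1.0 [-0.043  0.155] [0.53 0.05] tool [-0.011  0.1    0.117]
0.7 [-0.017  0.141] [0.556 0.037] tool [0.003 0.1   0.143]
0.4 [0.005 0.118] [0.579 0.015] tool [0.026 0.1   0.165]
0.2 [0.015 0.098] [ 0.589 -0.004] tool [0.045 0.1   0.175]
0 [0.02  0.077] [ 0.595 -0.025] tool [0.066 0.1   0.18 ]
```

The cell is home, with the stub 0.6 mm from home in y. Next I lower outside the gate and sweep it shut.

```bash
python3 -m handwheel '[{"delta_pos":[0,0.04,0],"spin":0,"hand":1},{"delta_pos":[0,0.08,0],"spin":0,"hand":1},{"delta_pos":[0,0.1,0.01],"spin":0,"hand":1},{"delta_pos":[0,0.1,0.025],"spin":0,"hand":1},{"delta_pos":[-0.006,0.1,0.042],"spin":0,"hand":1},{"delta_pos":[-0.012,0.1,0.06],"spin":0,"hand":1},{"delta_pos":[-0.014,0.1,0.075],"spin":0,"hand":1},{"delta_pos":[-0.016,0.1,0.089],"spin":0,"hand":1},{"delta_pos":[-0.014,0.1,0.103],"spin":0,"hand":1},{"delta_pos":[-0.011,0.1,0.117],"spin":0,"hand":1}]'; python3 -c "
from h import *
st()"
```

```text
clock: 7.1
tcp_pos: [0.5317, 0.0501, 0.0445]
tcp_rot: [-0.507, 0.493, -0.492, 0.508]
contact_force: [-1.7, -0.3, -0.1]
gripper_width: 0.003
7.1 [0.5317 0.0501 0.0445] x [ 0.03  -1.    -0.003] y [ 0.     0.003 -1.   ] z [1.   0.03 0.  ] F [-1.7 -0.3 -0.1] 0.002965770275236225
```

```bash
python3 -m handwheel '[{"delta_pos":[0.006,0,0.013],"spin":0,"hand":1},{"delta_pos":[0.014,0,0.026],"spin":0,"hand":1},{"delta_pos":[0.025,0,0.038],"spin":0,"hand":1},{"delta_pos":[0.037,0,0.048],"spin":0,"hand":1},{"delta_pos":[0.047,0,0.053],"spin":0,"hand":1},{"delta_pos":[0.056,0,0.058],"spin":0,"hand":1},{"delta_pos":[0.064,0,0.061],"spin":0,"hand":1},{"delta_pos":[0.07,0,0.063],"spin":0,"hand":1},{"delta_pos":[0.073,0,0.063],"spin":0,"hand":1}]'; python3 -m handwheel '[{"delta_pos":[0.002,0,0],"spin":0,"hand":1},{"delta_pos":[0.004,0,0],"spin":0,"hand":1}]'
```

```text
clock: 8.0
tcp_pos: [0.5972, -0.0216, 0.0444]
tcp_rot: [-0.506, 0.493, -0.492, 0.508]
contact_force: [0.4, 0.0, -0.3]
gripper_width: -0.005
clock: 8.2
tcp_pos: [0.5974, -0.0251, 0.0446]
tcp_rot: [-0.506, 0.493, -0.492, 0.509]
contact_force: [1.3, 9.6, 1.6]
gripper_width: -0.001
```

The 9.6 N stop came at the expected place (TCP station y 77 mm), so the gate is shut. I retreat, lift and move above the pad.

```bash
python3 -m handwheel '[{"delta_pos":[-0.006,0,0],"spin":0,"hand":1},{"delta_pos":[-0.025,0,0],"spin":0,"hand":1},{"delta_pos":[-0.035,-0.04,0],"spin":0,"hand":1},{"delta_pos":[-0.03,-0.08,0],"spin":0,"hand":1},{"delta_pos":[-0.02,-0.12,0],"spin":0,"hand":1},{"delta_pos":[0.01,-0.16,-0.01],"spin":0,"hand":1},{"delta_pos":[0.055,-0.16,-0.02],"spin":0,"hand":1},{"delta_pos":[0.1,-0.16,-0.03],"spin":0,"hand":1},{"delta_pos":[0.145,-0.16,-0.042],"spin":0,"hand":1},{"delta_pos":[0.183,-0.16,-0.042],"spin":0,"hand":1}]';python3 -m handwheel '[{"delta_pos":[0,0,0],"spin":0,"hand":1}]' >/dev/null
python3 - <<'E'
from h import *
st()
for n in("top","side"): cv2.imwrite(f"pics/{n}4.png",vision.camera(n))
a=cv2.imread("pics/top4.png")[130:230,260:400];b=cv2.imread("pics/side4.png")[165:265,280:380]
k=lambda q:cv2.resize(q,None,fx=4,fy=4,interpolation=cv2.INTER_CUBIC)[:400]
cv2.imwrite("pics/c4.png",np.hstack([k(a)[:,:400],k(b)[:,:400]]))
E
```

```text
clock: 9.2
tcp_pos: [0.5593, -0.2115, 0.2043]
tcp_rot: [-0.506, 0.493, -0.492, 0.508]
contact_force: [1.1, 0.5, -1.1]
gripper_width: 0.0
9.3 [ 0.5587 -0.2157  0.2043] x [ 0.025 -1.    -0.001] y [ 0.001  0.001 -1.   ] z [1.    0.025 0.002] F [0.1 0.2 0.4] 0.001762392569814147
```

View pics/c4.png

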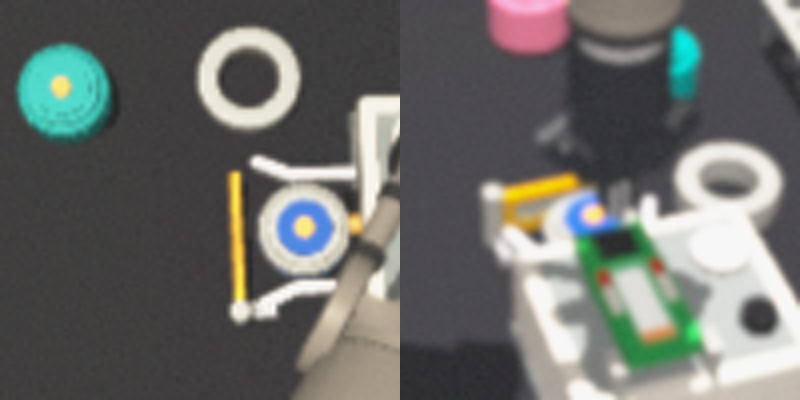

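The gate is shut across the mouth, from (235,172) to (240,310), and the cell is still home with its stub at (304,227). The bead is still at the hinge end. I correct the xy offset and come down to just above the pad.

```bash
python3 -m handwheel '[{"delta_pos":[-0.006,0.01,0.0015],"spin":0,"hand":1},{"delta_pos":[-0.006,0.025,0.0015],"spin":0,"hand":1},{"delta_pos":[-0.006,0.028,0.0015],"spin":0,"hand":1},{"delta_pos":[-0.006,0.028,0.0015],"spin":0,"hand":1}]'
```

```text
clock: 9.8
tcp_pos: [0.5601, -0.2042, 0.1754]
tcp_rot: [-0.506, 0.494, -0.491, 0.508]
contact_force: [0.9, -0.4, 0.2]
gripper_width: -0.001
```

```bash
python3 -m handwheel '[{"delta_pos":[0.004,0.008,0],"spin":0,"hand":1},{"delta_pos":[0.004,0.016,0],"spin":0,"hand":1},{"delta_pos":[0.004,0.022,0],"spin":0,"hand":1},{"delta_pos":[0.004,0.024,0],"spin":0,"hand":1}]'
```

```text
clock: 10.2
tcp_pos: [0.5608, -0.2076, 0.1512]
tcp_rot: [-0.506, 0.494, -0.492, 0.509]
contact_force: [1.7, 3.9, 5.2]
gripper_width: -0.002
```

```bash
python3 -m handwheel '[{"delta_pos":[0,0.003,0],"spin":0,"hand":1}]'
```

```text
clock: 10.3
tcp_pos: [0.5612, -0.2075, 0.1498]
tcp_rot: [-0.506, 0.493, -0.492, 0.509]
contact_force: [-7.0, 6.2, 30.7]
gripper_width: -0.0
```

```bash
python3 -m handwheel '[{"delta_pos":[0,0.0008,0],"spin":0,"hand":1},{"delta_pos":[0,0.0008,0],"spin":0,"hand":1},{"delta_pos":[0,0.0008,0],"spin":0,"hand":1},{"delta_pos":[0,0.0008,0],"spin":0,"hand":1},{"delta_pos":[0,0.0008,0],"spin":0,"hand":1}]'
```

```text
clock: 10.8
tcp_pos: [0.561, -0.2075, 0.1503]
tcp_rot: [-0.506, 0.493, -0.492, 0.509]
contact_force: [-1.6, 3.0, 10.6]
gripper_width: -0.002
```

```bash
python3 -m handwheel '[{"delta_pos":[0,0.001,0],"spin":0,"hand":1},{"delta_pos":[0,0.001,0],"spin":0,"hand":1},{"delta_pos":[0,0.001,0],"spin":0,"hand":1},{"delta_pos":[0,0.001,0],"spin":0,"hand":1},{"delta_pos":[0,0.001,0],"spin":0,"hand":1},{"delta_pos":[0,0.001,0],"spin":0,"hand":1},{"delta_pos":[0,0.001,0],"spin":0,"hand":1},{"delta_pos":[0,0.001,0],"spin":0,"hand":1},{"delta_pos":[0,0.001,0],"spin":0,"hand":1},{"delta_pos":[0,0.001,0],"spin":0,"hand":1}]'
```

```text
clock: 11.8
tcp_pos: [0.5609, -0.2075, 0.1503]
tcp_rot: [-0.506, 0.493, -0.492, 0.509]
contact_force: [-0.9, 3.9, 9.4]
gripper_width: 0.004
```

```bash
python3 -m handwheel '[{"delta_pos":[0,0.001,0],"spin":0,"hand":1},{"delta_pos":[0,0.001,0],"spin":0,"hand":1},{"delta_pos":[0,0.001,0],"spin":0,"hand":1},{"delta_pos":[0,0.001,0],"spin":0,"hand":1},{"delta_pos":[0,0.001,0],"spin":0,"hand":1},{"delta_pos":[0,0.001,0],"spin":0,"hand":1},{"delta_pos":[0,0.001,0],"spin":0,"hand":1},{"delta_pos":[0,0.001,0],"spin":0,"hand":1}]'
python3 - <<'E'
from h import *
b=vision.camera("side")[200:260,300:380];cv2.imwrite("pics/s5.png",cv2.resize(b,None,fx=8,fy=8,interpolation=cv2.INTER_CUBIC));st()
E
```

```text
clock: 12.6
tcp_pos: [0.5609, -0.2075, 0.1503]
tcp_rot: [-0.506, 0.493, -0.493, 0.509]
contact_force: [-1.8, 3.3, 8.3]
gripper_width: -0.0
12.65 [ 0.5609 -0.2075  0.1503] x [ 0.029 -1.    -0.003] y [ 0.003  0.003 -1.   ] z [1.    0.029 0.003] F [-0.7  3.7  8.9] -0.0010417641102383167
```

View pics/s5.png

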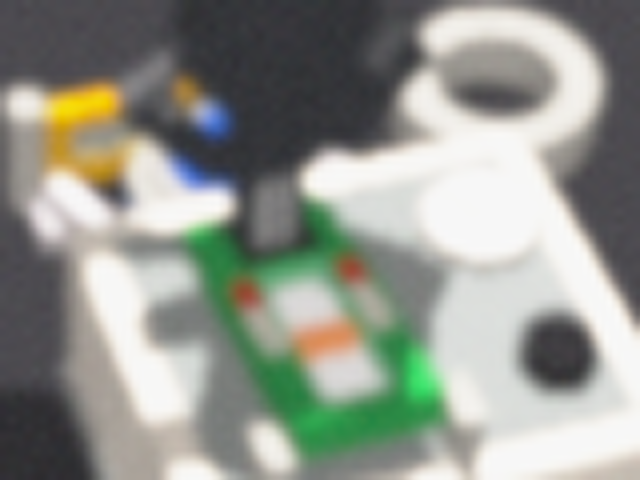

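The bead is at (328,338), just inside the start of the white zone and well short of the red, about as expected after 2.4 s. I hold 0.8 s more and release.

```bash
python3 -m handwheel '[{"delta_pos":[0,0.001,0],"spin":0,"hand":1},{"delta_pos":[0,0.001,0],"spin":0,"hand":1},{"delta_pos":[0,0.001,0],"spin":0,"hand":1},{"delta_pos":[0,0.001,0],"spin":0,"hand":1},{"delta_pos":[0,0.001,0],"spin":0,"hand":1},{"delta_pos":[0,0.001,0],"spin":0,"hand":1},{"delta_pos":[0,0.001,0],"spin":0,"hand":1},{"delta_pos":[0,0.001,0],"spin":0,"hand":1},{"delta_pos":[0,-0.03,0],"spin":0,"hand":1},{"delta_pos":[0,-0.07,0],"spin":0,"hand":1}]'; python3 -m handwheel '[{"delta_pos":[0,-0.04,0],"spin":0,"hand":1},{"delta_pos":[-0.05,-0.06,0],"spin":0,"hand":1},{"delta_pos":[-0.1,-0.06,-0.04],"spin":0,"hand":1},{"delta_pos":[-0.14,-0.06,-0.08],"spin":0,"hand":1},{"delta_pos":[-0.18,-0.06,-0.12],"spin":0,"hand":1},{"delta_pos":[-0.2,-0.06,-0.16],"spin":0,"hand":1},{"delta_pos":[-0.2,-0.06,-0.16],"spin":0,"hand":1},{"delta_pos":[-0.2,-0.06,-0.16],"spin":0,"hand":1}]'
python3 - <<'E'
from h import *
for n in("top","side"): cv2.imwrite(f"pics/{n}6.png",vision.camera(n))
a=cv2.imread("pics/top6.png")[135:225,290:410];b=cv2.imread("pics/side6.png")[165:285,290:380]
k=lambda q,w:cv2.resize(q,w,interpolation=cv2.INTER_CUBIC)
cv2.imwrite("pics/c6.png",np.hstack([k(a,(440,330))[:330],k(b,(330,440))[:330]]))
st()
E
```

```text
clock: 13.65
tcp_pos: [0.5592, -0.2076, 0.2189]
tcp_rot: [-0.507, 0.495, -0.491, 0.508]
contact_force: [1.5, -0.2, 0.3]
gripper_width: 0.002
clock: 14.45
tcp_pos: [0.391, -0.0115, 0.2804]
tcp_rot: [-0.507, 0.494, -0.49, 0.508]
contact_force: [-0.3, 1.5, 0.0]
gripper_width: -0.002
14.55 [ 0.3938 -0.013   0.2806] x [ 0.029 -1.    -0.004] y [-0.002  0.004 -1.   ] z [ 1.     0.029 -0.002] F [ 0.3 -0.8 -0.4] 0.0013773258258914377
```

View pics/c6.png

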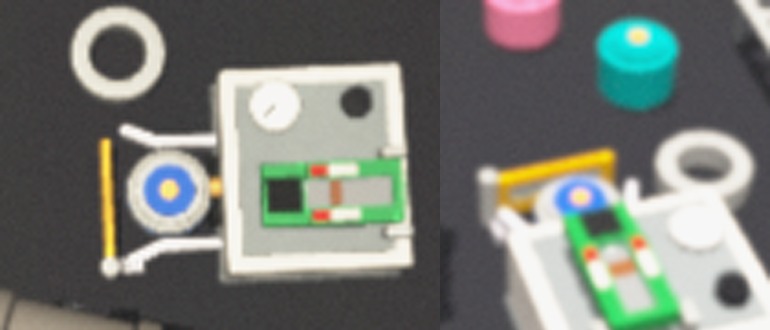

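The final view shows the bead at (336,193), between the white zone's ends (329 and 358) and clear of the red. The bar is up, the gate is shut from (105,140) to (110,267), and the cell is home. Handing in.

```bash
python3 -c "
from rig import ticket
print(ticket.finish_job())"
```

```text
the job is handed in; nothing more can be done
None
```

I did the whole job in order, and it was handed in at about 14.6 s on the robot's clock, against the 72 s limit. No verdict was reported.

- **Cell:** I pushed it upright along the bench with the fingers as a cradle, until resistance rose from about 6 to 15 N at the stop. Triangulation after the push put its stub about 0.6 mm from home in y and 2 mm off in x.
- **Gate:** I swept it from about 1.78 rad to its hard stop, where the force rose to 9.6 N at the expected place. It still looked fully shut in the last picture.
- **Fill bar:** I held it fully down for about 3.1 to 3.2 s in one go. The press briefly reached 31 N as it bottomed, then held at 8 to 11 N.
- **Bead:** I read it at about 47 mm from the last top view, inside the white zone (26 to 54 mm) and short of the red. That is further than the roughly 41 mm I expected from the stated rate.
- **Rest of the scene:** The ring and the pink and turquoise look-alikes looked unmoved in the last crop. I did not re-check the tall cell, carton, reagent, spanner and jar in a final picture, but nothing was pushed near them. The arm ended clear of everything.

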